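# Set the pepper mill to coarse and stand it on the lazy susan

## Robot

A 6-joint arm with a two-finger parallel gripper is mounted at the origin on the work surface; the furniture and walls round the work are solid. World frame = base frame: x ahead of the robot, y to its left, z up, the work surface at z = 0. Lengths are in m, angles in rad, forces in N, time in s.
With the tool pointing down it reaches from about 0.3 to 0.775 m from the base axis. Payload 14.6 kg.
Tool frame: the origin (TCP) lies at the very end of the fingers, on their centre line; the grasp point (between the pads) lies 19 mm behind it; z points along the fingers, y is the line along which they close (so a half turn about z gives the same grasp; the last joint's range is limited). The gripper opens to 94 mm and grips with 3 to 60 N. Pads are 16 mm wide; open, the fingers measure 119 mm over their backs; the gripper's body (75 mm by 177 mm) begins 78 mm behind the grasp point.
Start: joints at [1.083, 0.3, 1.521, -0, 1.321, -0.067], TCP at [0.225, 0.502, 0.205] pointing down, gripper open.
Joint ranges: [-3.03, 3.03], [-0.79, 2.21], [0.23, 2.52], [-1.04, 4.18], [0, 3.07], [-2.55, 2.55]. Speed limits (rad/s): [2.22, 2.22, 2.57, 3.14, 3.14, 3.14].

## Interface

Orientations are given as [roll, pitch, yaw] about the fixed x, y, z axes, in that order (R = Rz(yaw) Ry(pitch) Rx(roll)).
In Python, from station import ctrl, cams gives the robot as it stands. The module is installed in compiled form; this text tells all that it offers.
- The arm moves only by the tool arm_command, never from a script. Its argument "plan" is a list that holds one entry, the list of rows, each a list of 7 numbers: the shift along the tool's x, y, z in mm, then the turn, a rotation vector about the tool's x, y, z in rad, then the closure, from -1 (fully open) to 1 (shut). A call has 1 to 12 rows; each row is the pose to reach, as a shift and turn from the pose commanded when the call began, along the tool's axes at that moment; what a row does not reach only later rows make up. A row lasts 1/10 s, in which the tool goes at most 50 mm and 8.59 degrees, less where a joint would pass 70% of its speed; a pose out of reach is approached as far as the arm can. A call with a gripper value outside its range is refused whole. The fingers move at their own pace and stop on an object; "squeeze" is the grip in N (left out, the last holds). Time passes only in rows, so rows that repeat a pose let the fingers close. It gives the time, the measured TCP pose, the force, the opening and the grip force at its end, in the units of the state.
- ctrl.get_obs(): the state, without advancing time (a new reading comes with each control period).
- cams.camera(name): name is "scene" or "side" or "wrist"; returns (picture, depth): 400x640x3 uint8, blue, green, red; 400x640 float32, m along the optical axis (not along the pixel's ray), 0 where there is no reading.
- cams.camera_info(name): a dict with "fx", "fy", "cx", "cy" (pixels), "world_to_cam" (4x4, takes a point from world to camera coordinates). Camera axes: x right, y down, z forward; pixel columns grow to the right and rows downward; lengths in m; the calibration is good to about 2 mm. A picture is of the moment at which its call begins: read the wrist's pose just before it. camera_info takes no time and is no camera call; for the wrist camera it gives the pose at the moment of the call.
- ctrl.hand_in(): hands the job in; it is judged then, once.
The state is a dict: "time_s": time; "qpos": joint angles; "joint_vel": joint speeds; "tau": joint torques, N m; "ee_pos": TCP position; "eef_rot": TCP orientation; "force": force on the tool from outside, world axes, zero at the start; "moment": the same for the moment, N m; "grip_width": finger opening in m; "grip_force": force on a finger pad.
Only numpy, scipy, OpenCV 4.12 (cv2) and the standard library are available. Lean on these libraries where they do the work, as an engineer would, in place of code of your own. Each camera call takes 0.05 s, during which the arm holds its last target. There are 200 camera calls.

## Task

Set the pepper mill to its coarsest grind for the steak course: while it stands on the tablecloth, turn the small dark knob on its top anticlockwise until the knob's white line points at the largest dot, without turning the wooden crown under it, which would grind pepper onto the cloth. Then stand the mill gently upright on the one empty cork pad of the lazy susan, with its foot wholly on the pad. The lazy susan spins freely: it must keep its position, and everything else stays where it is.

Things in the scene. Friction and masses are not known exactly. Their poses are not given: they have to be found in the camera images.
- mill: dark turned-wood pepper mill, loose, about 0.4 kg, 195 mm tall with its knob. Origin: centre of its underside, z up along the mill. Heights above it: foot 57 mm diameter; waist 40 mm at 61 mm; wooden crown (the outer knob) from 122 to 178 mm, 48 mm diameter at 127 mm, widest (51 mm) at 156 mm, rounding in above. It can be carried by the crown
- mill_crown (a joint): turn of the crown on the mill's body (rad), 0 at the start, about 0.03 N m of friction; turning it grinds pepper. It carries the dial and the grind knob
- mill_grind (a joint): turn of the knob relative to the crown's dial (rad), positive anticlockwise from above (coarser), stops at -0.3 and 3.5, friction 0.012 N m, stays where left. Its white line points at the five black dots, smallest to largest, at 0, 0.7, 1.4, 2.1 and 2.8: 2.8 is the largest dot, the coarsest grind. Starts between 0 and 1.4
- grind_knob (a point): on the axis of the dark knurled grind knob (22 mm diameter, 179 to 195 mm above the mill's foot), half way up it, 187 mm above the foot; x axis: the direction of its white line. Just below it lies the white dial with the dots, 43 mm diameter, fixed on the crown, its flat top 178 mm above the foot
- free_pad (a point): centre of the top of the empty round cork pad (82 mm diameter, flush) on the lazy susan's disc, 34 mm above the table, 105 mm from the disc's centre
- susan_centre (a point): centre of the top of the lazy susan's wooden disc: 310 mm diameter, top 34 mm above the table, five cork pads evenly spaced (72 degrees apart) on a circle of 105 mm radius, four of them occupied
- susan_disc (a joint): turn of the lazy susan's disc (rad), 0 at the start; a free bearing with hardly any friction (0.006 N m)
- bottle: swing-top glass water bottle standing loose on a cork pad; at most 69 mm diameter up to 214 mm height, above that a neck and stopper of at most 32 mm diameter, 274 mm tall. Origin: centre of its underside
- tumbler: stemless water glass standing loose on a cork pad, 73 mm diameter, 88 mm tall. Origin: centre of its underside
- corkscrew: metal wing corkscrew standing loose on a cork pad, 40 x 75 mm in plan, 167 mm tall. Origin: centre of its underside
- wine_glass: stemmed wine glass standing loose on a cork pad, 82 mm diameter, 208 mm tall. Origin: centre of its underside
- lamp: dark table lamp, fixed: square base 108 x 108 x 16 mm, 12 mm stem, shade 117 mm diameter from 265 to 378 mm height. Origin: centre of its underside
- stopper: loose wine cork lying on the cloth, 45 mm long, 24 mm diameter. Origin: centre of its underside

How it is judged:
By the outcome, as a careful person would: the job done as asked, in the order asked, and still so for the second after the job is handed in, with the robot touching nothing.
It also fails if it takes over 72 s, if anything falls off the work surface, if the arm or the gripper's body presses on something with over 40 N, if the wrist force passes 120 N, or if a joint passes its speed limit or range.

## Working session

There is one attempt and no reset: what is moved stays moved. The work goes in short steps, Python scripts to look and compute and a tool call to move; the robot and the scene stay as the last step left them, time stands still between calls to the robot, and variables do not carry over. Pictures are saved under pics/ and viewed, at most 10 in all, crops included, and the job is handed in when it is done.

Besides the shell and the picture viewer there is one more tool, called after "Call:" in YAML: its name, and indented under it one key for each argument. arm_command: Moves the arm, as the interface text tells. Its arguments: {"type":"object","properties":{"plan":{"type":"array"},"squeeze":{"type":"number"}},"required":["plan"]}

```bash
mkdir -p pics; cat > h.py <<'E'
import numpy as np, cv2
from station import ctrl, cams
def grab(n):
    i=cams.camera_info(n); p,d=cams.camera(n); return p,d,i
def cloud(d,i):
    v,u=np.mgrid[0:d.shape[0],0:d.shape[1]]
    P=np.stack([(u-i['cx'])/i['fx']*d,(v-i['cy'])/i['fy']*d,d,np.ones_like(d)],-1)
    W=P@np.linalg.inv(i['world_to_cam']).T
    W=W[...,:3]; W[d<=0]=np.nan; return W
E
python3 - <<'E'
from h import *
for n in ("scene","side","wrist"):
    p,d,i=grab(n); cv2.imwrite(f"pics/{n}0.png",p); np.savez(f"{n}0.npz",p=p,d=d,W=cloud(d,i))
    print(n,i['fx'],np.linalg.inv(i['world_to_cam']).round(3).tolist())
o=ctrl.get_obs();print(o)
a=cv2.imread("pics/scene0.png");b=cv2.imread("pics/side0.png")
E
```

```text
scene 368.09979532773264 [[0.676, -0.377, 0.633, -0.132], [-0.737, -0.348, 0.58, -0.558], [0.002, -0.858, -0.513, 0.663], [0.0, 0.0, 0.0, 1.0]]
side 455.39200732292295 [[-0.961, -0.176, 0.211, 0.256], [-0.275, 0.602, -0.749, 0.994], [0.005, -0.779, -0.628, 0.952], [0.0, 0.0, 0.0, 1.0]]
wrist 311.3086721801242 [[0.408, 0.887, 0.216, 0.163], [0.913, -0.396, -0.098, 0.53], [-0.001, 0.238, -0.971, 0.384], [0.0, 0.0, 0.0, 1.0]]
{'time_s': 0.15, 'qpos': array([ 1.08337424e+00,  3.00314478e-01,  1.52140396e+00,  8.74190096e-06,
        1.32064892e+00, -6.65589628e-02]), 'joint_vel': array([-6.07708702e-05,  1.60929909e-04, -6.44346698e-04,  8.43747461e-04,
       -2.42143042e-03, -6.58870353e-05]), 'tau': array([-1.02823709e-03, -5.31958938e+01, -3.52818882e+01,  7.08572287e-02,
        2.35610950e-02, -9.34601576e-05]), 'ee_pos': array([0.22460077, 0.50186163, 0.20504717]), 'eef_rot': array([-3.14082023e+00, -5.99745196e-05,  2.72072733e+00]), 'force': array([ 0.34208076,  0.22365378, -0.35370336]), 'moment': array([-0.0004971 ,  0.00705344,  0.0111131 ]), 'grip_force': 0.0, 'grip_width': 0.09390827169240767}
```

View pics/scene0.png

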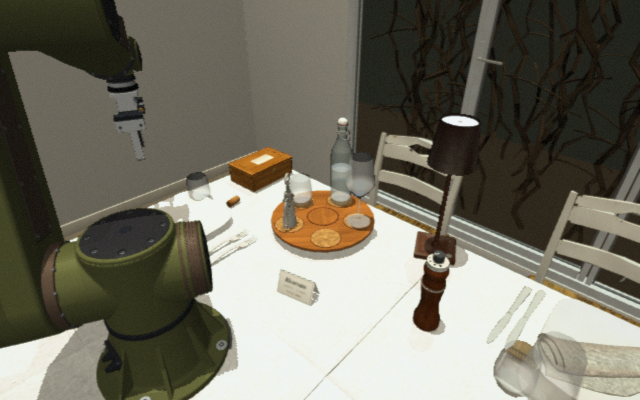

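View pics/side0.png

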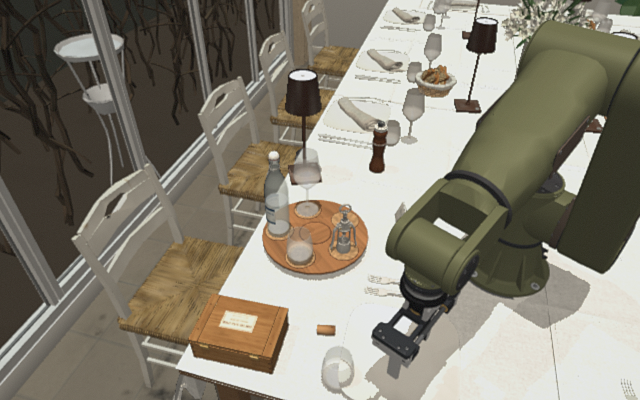

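View pics/wrist0.png

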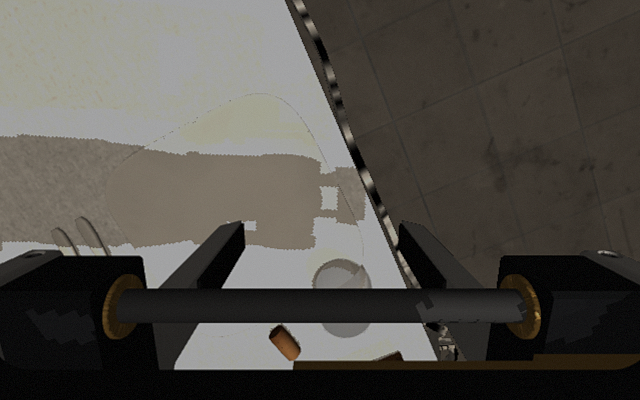

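The scene view shows the mill (foot ~(427,325), knob (438,258)) close to the lamp, the susan centred at ~(323,217), and the empty pad at ~(325,238), on the robot's side of the disc. The side view confirms this. The wrist view shows only the cloth and the floor.

```bash
python3 - <<'E'
from h import *
from scipy.optimize import least_squares
def circ(P,r=None):
    f=(lambda x:np.hypot(P[:,0]-x[0],P[:,1]-x[1])-(r if r else x[2]))
    x0=[*P.mean(0)[:2]]+([] if r else [.03]); s=least_squares(f,x0,loss='soft_l1',f_scale=.001); return s.x.round(4),np.sqrt(np.mean(s.fun**2)).round(4)
S=np.load("scene0.npz");D=np.load("side0.npz")
for n,Z,box in(("scene",S,(405,240,460,335)),("side",D,(362,118,392,178))):
    W=Z['W'];u0,v0,u1,v1=box
    w=W[v0:v1,u0:u1].reshape(-1,3); c=W[(v0+v1)//2,(u0+u1)//2]; print(n,'mill mid',c.round(3))
    w=w[np.hypot(w[:,0]-c[0],w[:,1]-c[1])<.06]
    for a,b,r in((.002,.012,.0285),(.15,.162,.0255),(.182,.193,.011)):
        q=w[(w[:,2]>a)&(w[:,2]<b)]
        if len(q)>4: print(a,len(q),circ(q,r))
    print('top',np.nanmax(w[:,2]))
    # disc
    hsv=cv2.cvtColor(Z['p'],cv2.COLOR_BGR2HSV)
    m=(abs(W[...,2]-.034)<.004)&(np.abs(W[...,0]-.5)<.4)
    cc=W[217,323] if n=="scene" else W[235,318]
    print('cc',cc.round(3))
    m&=np.hypot(W[...,0]-cc[0],W[...,1]-cc[1])<.2
    q=W[m]; 
    # boundary points by angle
    c0=q.mean(0);a=np.arctan2(q[:,1]-c0[1],q[:,0]-c0[0]);rr=np.hypot(q[:,0]-c0[0],q[:,1]-c0[1])
    B=np.array([q[k][np.argmax(rr[k])] for k in [np.where((a>t)&(a<t+.1))[0] for t in np.arange(-3.14,3.1,.1)] if len(k)])
    print('susan',circ(B,.155),circ(B),len(q))
# topdown ortho of the scene view around susan, and a height map
for n,Z in(("scene",S),("side",D)):
    W=Z['W'].reshape(-1,3);p=Z['p'].reshape(-1,3)
    k=np.isfinite(W).all(1)&(W[:,2]>.05)&(W[:,2]<.5)
    k&=(np.abs(W[:,0]-.45)<.35)&(np.abs(W[:,1]-.05)<.5)
    g={}
    # clusters on grid
    im=np.zeros((100,70),np.uint8)
    ix=((W[k,1]+.45)/.01).astype(int).clip(0,99),((W[k,0]-.1)/.01).astype(int).clip(0,69)
    np.maximum.at(im,ix,(W[k,2]*500).astype(np.uint8))
    nl,l,st,ct=cv2.connectedComponentsWithStats((im>0).astype(np.uint8))
    for j in range(1,nl):
        if st[j,4]>2: print(n,'xy',(ct[j]*.01+[.105,-.445]).round(3),'size',st[j,2:4],'top',im[l==j].max()/500)
E
```

```text
scene mill mid [ 0.4   -0.356  0.127]
0.002 252 (array([ 0.4213, -0.3521]), np.float64(0.0119))
0.15 136 (array([ 0.4222, -0.3473]), np.float64(0.001))
0.182 56 (array([ 0.421 , -0.3477]), np.float64(0.0008))
top 0.197452173279985
cc [0.527 0.057 0.035]
susan (array([0.5293, 0.0634]), np.float64(0.0244)) (array([0.5279, 0.0619, 0.1526]), np.float64(0.0229)) 3968
side mill mid [ 0.423 -0.321  0.103]
0.002 47 (array([ 0.4234, -0.3446]), np.float64(0.0094))
0.15 52 (array([ 0.4215, -0.347 ]), np.float64(0.0023))
0.182 29 (array([ 0.4219, -0.3454]), np.float64(0.0033))
top 0.19502866981826195
cc [0.519 0.072 0.03 ]
susan (array([0.5298, 0.0683]), np.float64(0.0167)) (array([0.5292, 0.0689, 0.1529]), np.float64(0.0159)) 3432
scene xy [ 0.414 -0.351] size [5 6] top 0.196
scene xy [ 0.65  -0.246] size [12 12] top 0.378
scene xy [ 0.289 -0.079] size [ 4 10] top 0.058
scene xy [ 0.577 -0.033] size [9 9] top 0.242
scene xy [ 0.108 -0.028] size [2 6] top 0.286
scene xy [0.623 0.076] size [7 8] top 0.306
scene xy [0.434 0.102] size [7 5] top 0.2
scene xy [0.542 0.168] size [8 8] top 0.124
scene xy [0.189 0.406] size [19 27] top 0.498
scene xy [0.597 0.436] size [21 15] top 0.078
scene xy [0.357 0.469] size [8 8] top 0.09
side xy [ 0.419 -0.337] size [6 6] top 0.194
side xy [ 0.656 -0.231] size [12 12] top 0.376
side xy [ 0.296 -0.094] size [2 6] top 0.056
side xy [ 0.581 -0.021] size [8 9] top 0.24
side xy [0.63  0.097] size [8 7] top 0.304
side xy [0.433 0.11 ] size [7 6] top 0.198
side xy [0.541 0.175] size [8 9] top 0.122
side xy [0.6   0.442] size [21 16] top 0.076
side xy [0.11  0.405] size [2 3] top 0.498
side xy [0.208 0.49 ] size [19 14] top 0.498
side xy [0.36  0.473] size [8 8] top 0.088
```

Call:
arm_command:
  plan:
    - [[0,0,-40,0,0,0,-1],[-30,-27,-80,0,0,0.15,-1],[-62,-56,-110,0,0,0.3,-1],[-94,-85,-135,0,0,0.45,-1],[-126,-115,-155,0,0,0.6,-1],[-160,-145,-170,0,0,0.75,-1],[-193,-175,-182,0,0,0.9,-1],[-226,-205,-190,0,0,1.05,-1],[-259,-235,-195,0,0,1.2,-1],[-292,-265,-195,0,0,1.35,-1],[-324,-295,-195,0,0,1.5,-1],[-324,-295,-195,0,0,1.5,-1]]
  squeeze: 10

```text
time_s: 1.35
ee_pos: [0.401, 0.0968, 0.4]
eef_rot: [-3.141, 0.001, 1.21]
force: [-0.0, 1.0, 0.6]
grip_width: 0.0942
grip_force: 0.0
```

```bash
python3 - <<'E'
from h import *
p,d,i=grab("wrist"); cv2.imwrite("pics/w1.png",p); W=cloud(d,i); np.savez("w1.npz",p=p,d=d,W=W)
E
```

Call:
arm_command:
  plan:
    - [[-20,8,0,0,0,0.1,-1],[-60,25,0,0,0,0.24,-1],[-105,44,0,0,0,0.38,-1],[-150,63,0,0,0,0.52,-1],[-195,82,0,0,0,0.66,-1],[-240,101,0,0,0,0.8,-1],[-285,120,0,0,0,0.94,-1],[-330,139,0,0,0,1.08,-1],[-370,156,15,0,0,1.22,-1],[-400,169,40,0,0,1.36,-1],[-412,174,75,0,0,1.5,-1],[-413,174,100,0,0,1.64,-1]]

```text
time_s: 2.6
ee_pos: [0.422, -0.3472, 0.2975]
eef_rot: [-3.141, 0.003, -0.423]
force: [0.9, 0.7, -0.3]
grip_width: 0.094
grip_force: 0.0
```

```bash
python3 - <<'E'
from h import *
cams.camera("wrist"); cams.camera("wrist"); cams.camera("wrist")
p,d,i=grab("wrist"); W=cloud(d,i); np.savez("w2.npz",p=p,d=d,W=W)
print(ctrl.get_obs()['ee_pos'],ctrl.get_obs()['eef_rot'],ctrl.get_obs()['qpos'])
cv2.imwrite("pics/w2.png",np.vstack([p[100:300,220:420]]).repeat(3,0).repeat(3,1)[:600])
E
```

```text
[ 0.4225012  -0.34634209  0.30152349] [ 3.14152974e+00 -5.81697473e-04 -4.12769058e-01] [-7.53775200e-01  2.37425685e-01  1.37916141e+00  1.35390963e-04
  1.52443631e+00  1.22978397e+00]
```

View pics/w1.png

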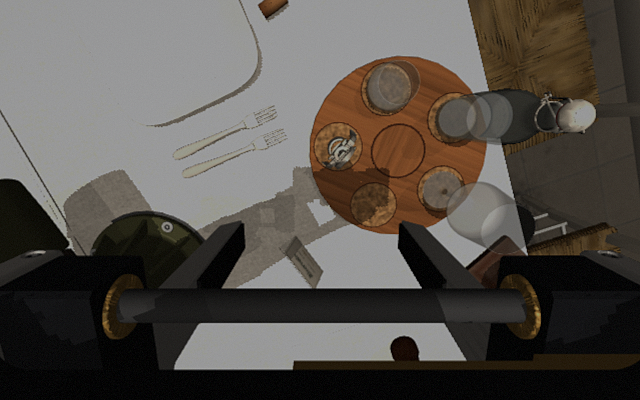

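View pics/w2.png

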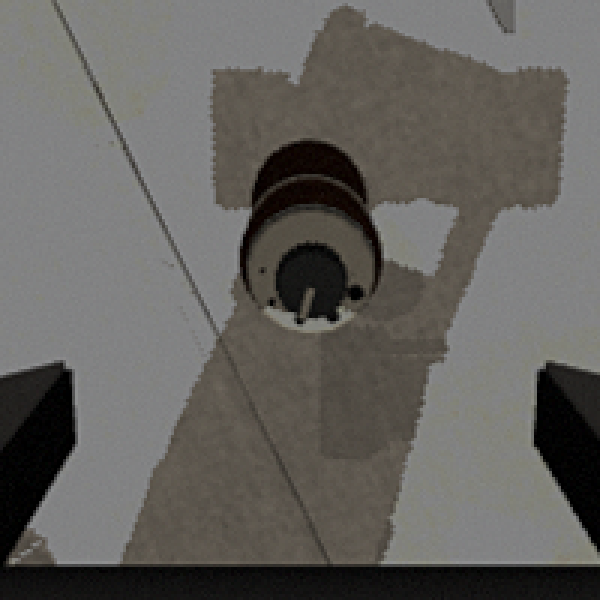

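The wrist view over the susan shows the disc centre at ~(398,151) and the free pad at ~(374,205). The dial crop shows the knob axis at ~(311,282), the white line towards (303,315), and dots running anticlockwise from the smallest (262,270) to the largest (356,292).

```bash
cat >> h.py <<'E'
def ray(i,u,v,z):
    u=np.asarray(u,float);v=np.asarray(v,float)
    T=np.linalg.inv(i['world_to_cam']);d=np.stack([(u-i['cx'])/i['fx'],(v-i['cy'])/i['fy'],np.ones_like(u)],-1)@T[:3,:3].T
    return T[:3,3]+d*((z-T[2,3])/d[...,2])[...,None]
E
python3 - <<'E'
from h import *
from scipy.optimize import least_squares
i=cams.camera_info("wrist");Z=np.load("w2.npz");p=Z['p'];W=Z['W']
g=p.max(2).astype(float)
# rectified top-down, 0.1mm... 0.2mm/px, centred on c0, at z
c0=np.array([.4215,-.347])
def rect(z,h=.028,s=.0001):
    n=int(2*h/s);X,Y=np.meshgrid(np.linspace(-h,h,n),np.linspace(h,-h,n))
    P=np.stack([X+c0[0],Y+c0[1],np.full_like(X,z),np.ones_like(X)],-1)@i['world_to_cam'].T
    return cv2.remap(p,(P[...,0]/P[...,2]*i['fx']+i['cx']).astype(np.float32),(P[...,1]/P[...,2]*i['fy']+i['cy']).astype(np.float32),cv2.INTER_CUBIC)
cv2.imwrite("pics/r2.png",np.hstack([cv2.resize(rect(z),(390,390)) for z in(.178,.195)]))
# height-based
w=W[100:300,220:420].reshape(-1,3);w=w[np.hypot(*(w[:,:2]-c0).T)<.05]
for a,b in((.175,.181),(.19,.2)):
    q=w[(w[:,2]>a)&(w[:,2]<b)];(c,r)=cv2.minEnclosingCircle((q[:,:2]*1000).astype(np.float32));print(len(q),np.median(q[:,2]),c,r)
# dots & line (crop px)
T=lambda a:(np.array(a)/3.+[220,100]-[1/3,1/3]).T
dots=ray(i,*T([(262,270),(271,302),(300,321),(333,318),(356,292)]),.178)[:,:2]
ln=ray(i,*T([(310,291),(304,316)]),.195)[:,:2]
r=least_squares(lambda x:np.r_[np.hypot(*(dots-x[:2]).T)-x[2]],[*c0,.018]);print(r.x)
ang=lambda v:np.unwrap(np.arctan2(v[...,1],v[...,0]))
print(np.diff(ang(dots-r.x[:2])),ang(dots-r.x[:2]), np.arctan2(*(ln[1]-ln[0])[::-1]),ln,np.hypot(*(ln-r.x[:2]).T), ang(ln-r.x[:2]))
# susan from w1: pose of that time
Z=np.load("w1.npz");W=Z['W'];m=np.abs(W[...,2]-.034)<.006
q=W[m&(np.hypot(W[...,0]-.529,W[...,1]-.065)<.19)][:,:2];z=W[151,398],W[205,374];print(z)
c=q.mean(0)
a=np.arctan2(*(q-c).T[::-1]);rr=np.hypot(*(q-c).T)
B=np.array([q[k][np.argmax(rr[k])] for k in[np.where((a>t)&(a<t+.05))[0] for t in np.arange(-3.14,3.1,.05)] if len(k)])
s=least_squares(lambda x:np.hypot(*(B-x[:2]).T)-x[2],[*c,.155],loss='soft_l1',f_scale=.002);print('susan',s.x,np.abs(s.fun).mean())
P=ctrl  # pads: rectify susan
E
```

```text
902 0.1775085682991408 (421.8334045410156, -348.67230224609375) 21.483604431152344
439 0.19444230759176184 (421.72686767578125, -348.4058837890625) 11.662461280822754
[ 0.42132964 -0.34838953  0.01623232]
[0.71389211 0.74401562 0.69732389 0.7402414 ] [1.04517817 1.75907028 2.5030859  3.20040979 3.94065119] 2.50213376838385 [[ 0.4204459  -0.3475763 ]
 [ 0.41372372 -0.342577  ]] [0.00120098 0.00957264] [2.39771889 2.48905736]
(array([0.53179069, 0.06382744, 0.03575369]), array([ 0.46234023, -0.01409473,  0.03516504]))
susan [0.53055422 0.06559717 0.15234355] 0.008146170438366506
```

View pics/r2.png

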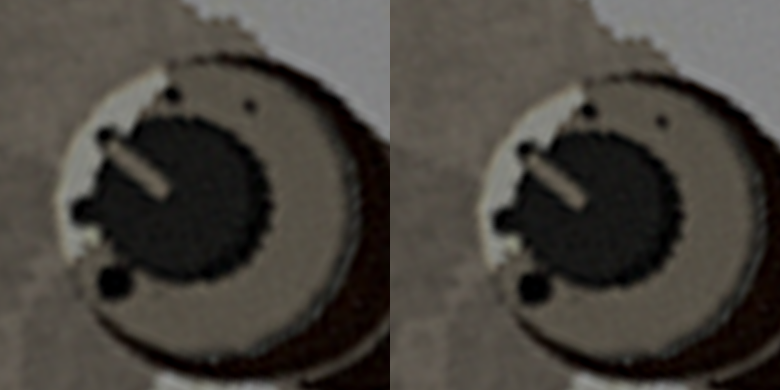

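```bash
python3 - <<'E'
from h import *
i=cams.camera_info("wrist");p=np.load("w2.npz")['p']
def rect(p,i,c0,z,h,s,w2c=None):
    n=int(2*h/s);X,Y=np.meshgrid((np.arange(n)+.5)*s-h,h-(np.arange(n)+.5)*s)
    P=np.stack([X+c0[0],Y+c0[1],np.full_like(X,z),np.ones_like(X)],-1)@(i['world_to_cam'] if w2c is None else w2c).T
    return cv2.remap(p,(P[...,0]/P[...,2]*i['fx']+i['cx']).astype(np.float32),(P[...,1]/P[...,2]*i['fy']+i['cy']).astype(np.float32),cv2.INTER_CUBIC),X+c0[0],Y+c0[1]
c=np.array([.4218,-.3486])
r,X,Y=rect(p,i,c,.195,.015,.0001);g=cv2.GaussianBlur(r,(0,0),2).max(2).astype(float)
R=np.hypot(X-c[0],Y-c[1]);dk=(g<60)&(R<.014)
(kc,kr)=cv2.minEnclosingCircle((np.stack([X[dk],Y[dk]],1)*1e4).astype(np.float32));print('knob',kc,kr,np.percentile(g[R<.008],[5,50,95,99]))
m=(g>75)&(R<.0095);n,l,st,ct=cv2.connectedComponentsWithStats(m.astype(np.uint8));j=1+st[1:,4].argmax();m=l==j
q=np.stack([X[m],Y[m]],1);mu=q.mean(0);e=np.linalg.eigh(np.cov((q-mu).T))[1][:,-1];e*=np.sign(e@(mu-c))
print('line',mu,np.arctan2(e[1],e[0]),'from centre',np.arctan2(*(mu-c)[::-1]),m.sum())
r,X,Y=rect(p,i,c,.178,.026,.0001);g=cv2.GaussianBlur(r,(0,0),3).max(2).astype(float);R=np.hypot(X-c[0],Y-c[1])
m=(g<80)&(R>.0125)&(R<.0200);n,l,st,ct=cv2.connectedComponentsWithStats(m.astype(np.uint8))
for j in range(1,n):
    if st[j,4]>50:
        q=np.array([X[l==j].mean(),Y[l==j].mean()])-c;print('dot',st[j,4],np.hypot(*q).round(4),np.arctan2(q[1],q[0])%6.283)
# susan
out=[]
for n in("scene","side","w1"):
    Z=np.load(n+("0" if n!="w1" else "")+".npz");inf=cams.camera_info(n if n!="w1" else "wrist");w=None
    if n=="w1":
        d=Z['d'];v,u=np.mgrid[0:400,0:640];P=np.stack([(u-inf['cx'])/inf['fx']*d,(v-inf['cy'])/inf['fy']*d,d],-1)[d>0];Q=Z['W'][d>0]
        k=slice(None,None,50);P=P[k];Q=Q[k];H=(Q-Q.mean(0)).T@(P-P.mean(0));U,_,V=np.linalg.svd(H);Rm=(U@np.diag([1,1,np.linalg.det(U@V)])@V).T
        w=np.eye(4);w[:3,:3]=Rm;w[:3,3]=P.mean(0)-Rm@Q.mean(0)
    a,_,_=rect(Z['p'],inf,(.50,.03),.034,.13,.001,w);a=cv2.resize(a,(266,266),interpolation=cv2.INTER_CUBIC)
    out.append(a)
b=np.hstack(out);cv2.imwrite("pics/sus.png",cv2.convertScaleAbs(b,alpha=1.3))
E
```

```text
knob (4218.0, -3486.0) 139.9733123779297 [18. 22. 83. 98.]
line [ 0.41786594 -0.34542638] 2.4403621558289457 from centre 2.4627777151793726 1499
dot 278 0.0197 1.66030224672956
dot 79 0.0199 1.3395834032956526
dot 14964 0.0106 3.061868752419181
dot 842 0.0162 1.081186394042685
dot 223 0.0195 3.6568412264236154
dot 67 0.0198 4.862442113497485
```

View pics/sus.png

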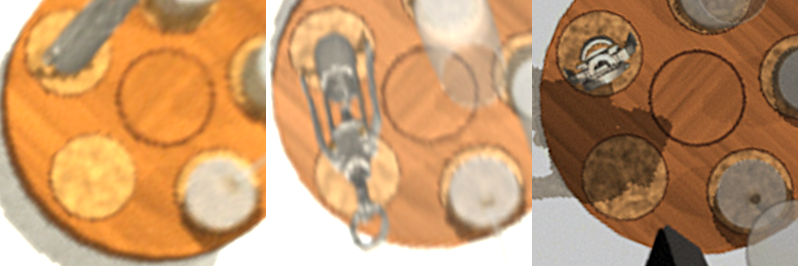

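The scene panel of the rectified susan shows the free pad at (93,177), which is world (0.461,-0.0125). The wrist panel agrees, at (93,176). The line must turn about 1.43 rad. I'll descend over the knob in two stages.

Call:
arm_command:
  plan:
    - [[0,1,25,0,0,0,-0.2],[0,2,60,0,0,0,-0.2],[0,2,90,0,0,0,-0.2],[0,2,100,0,0,0,-0.2],[0,2,100,0,0,0,-0.2],[0,2,100,0,0,0,-0.2],[0,2,100,0,0,0,-0.2]]
  squeeze: 8

```text
time_s: 3.5
ee_pos: [0.4216, -0.3494, 0.2025]
eef_rot: [3.141, -0.003, -0.418]
force: [-0.1, 0.2, 0.5]
grip_width: 0.0562
grip_force: 0.0
```

```bash
python3 - <<'E'
from h import *
p,d,i=grab("wrist");o=[ctrl.get_obs() for _ in range(1)][0];print(o['ee_pos'],o['eef_rot'],o['grip_width'],o['force'])
cams.camera("scene");print(ctrl.get_obs()['ee_pos'])
W=cloud(d,i);c0=np.array([.4218,-.3486])
w=W.reshape(-1,3);w=w[np.hypot(*(w[:,:2]-c0).T)<.04]
for a,b in((.174,.181),(.19,.2)):
    q=w[(w[:,2]>a)&(w[:,2]<b)];(c,r)=cv2.minEnclosingCircle((q[:,:2]*1000).astype(np.float32));print(len(q),np.median(q[:,2]),c,r)
cv2.imwrite("pics/w3.png",cv2.resize(p,(800,500)))
E
```

```text
[ 0.42145132 -0.34937604  0.20210652] [ 3.14076100e+00 -2.37548181e-03 -4.18448531e-01] 0.05612982422733806 [ 0.05692176 -0.56117305  0.10211839]
[ 0.42128349 -0.34931324  0.20172623]
1755 0.17751874512203444 (422.3065185546875, -348.26983642578125) 21.521406173706055
946 0.19450534792319424 (422.25201416015625, -348.29498291015625) 11.75631332397461
```

Call:
arm_command:
  plan:
    - [[0,-1.3,8,0,0,0,-0.2],[0,-1.3,15,0,0,0,-0.2],[0,-1.3,19,0,0,0,-0.2],[0,-1.3,19,0,0,0,-0.2],[0,-1.3,19,0,0,0,0.3],[0,-1.3,19,0,0,0,0.45],[0,-1.3,19,0,0,0,0.5],[0,-1.3,19,0,0,0,0.55],[0,-1.3,19,0,0,0,0.6],[0,-1.3,19,0,0,0,1],[0,-1.3,19,0,0,0,1],[0,-1.3,19,0,0,0,1]]
  squeeze: 8

```text
time_s: 4.8
ee_pos: [0.4215, -0.3479, 0.1815]
eef_rot: [3.142, -0.0, -0.419]
force: [1.0, 0.3, 1.4]
grip_width: 0.0215
grip_force: 8.0
```

Call:
arm_command:
  plan:
    - [[0,0,0,0,0,-0.05,1],[0,0,0,0,0,-0.15,1],[0,0,0,0,0,-0.28,1],[0,0,0,0,0,-0.41,1],[0,0,0,0,0,-0.54,1],[0,0,0,0,0,-0.67,1],[0,0,0,0,0,-0.8,1],[0,0,0,0,0,-0.93,1],[0,0,0,0,0,-1.06,1],[0,0,0,0,0,-1.19,1],[0,0,0,0,0,-1.3,1],[0,0,0,0,0,-1.38,1]]

```text
time_s: 6.0
ee_pos: [0.4215, -0.3479, 0.1815]
eef_rot: [3.141, -0.0, 0.965]
force: [-0.4, 1.1, 0.8]
grip_width: 0.0217
grip_force: 8.0
```

Call:
arm_command:
  plan:
    - [[0,0,0,0,0,-0.05,1],[0,0,0,0,0,-0.05,1],[0,0,0,0,0,-0.05,1],[0,0,0,0,0,-0.05,1]]

```text
time_s: 6.4
ee_pos: [0.4215, -0.3479, 0.1816]
eef_rot: [3.141, 0.0, 1.01]
force: [0.5, 1.1, 1.6]
grip_width: 0.0215
grip_force: 8.0
```

```bash
python3 - <<'E'
from h import *
p,d,i=grab("wrist");o=ctrl.get_obs();print(o['ee_pos'],o['eef_rot'],o['force'],o['moment'],o['grip_width'])
cv2.imwrite("pics/w4.png",cv2.resize(p[140:340,220:420],(600,600),interpolation=cv2.INTER_CUBIC))
E
```

```text
[ 0.42147813 -0.34790756  0.18153356] [3.14142106e+00 4.30775845e-05 1.00984676e+00] [0.46189387 0.91065167 1.86341955] [0.03780875 0.04464401 0.01491478] 0.021469446161343653
```

View pics/w4.png

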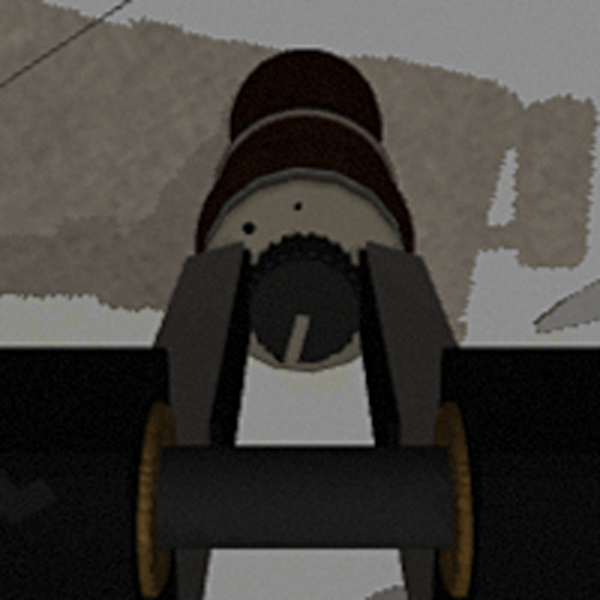

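The line turned with the knob; it now runs (303,318)→(292,360), the same direction in the gripper frame as before. Next I'll release, rise, pre-turn for the crown grasp and measure the dial again.

Call:
arm_command:
  plan:
    - [[0,0,0,0,0,0,0.3],[0,0,0,0,0,0,-0.2],[0,0,0,0,0,0,-0.5],[0,0,-10,0,0,0,-0.7],[0,0,-40,0,0,-0.14,-0.7],[0,0,-70,0,0,-0.28,-0.7],[0,0,-85,0,0,-0.42,-0.7],[0,0,-85,0,0,-0.56,-0.7],[0,0,-85,0,0,-0.7,-0.7],[0,0,-85,0,0,-0.84,-0.7],[0,0,-85,0,0,-0.98,-0.7],[0,0,-85,0,0,-1.12,-0.7]]

```text
time_s: 7.65
ee_pos: [0.4215, -0.3479, 0.2672]
eef_rot: [3.141, 0.001, 2.136]
force: [-1.1, -0.6, 0.3]
grip_width: 0.08
grip_force: 0.0
```

Call:
arm_command:
  plan:
    - [[0,0,0,0,0,-0.14,-0.7],[0,0,0,0,0,-0.28,-0.7],[0,0,0,0,0,-0.28,-0.7],[0,0,0,0,0,-0.28,-0.7],[0,0,0,0,0,-0.28,-0.7]]

```text
time_s: 8.15
ee_pos: [0.4214, -0.3479, 0.2667]
eef_rot: [3.142, 0.0, 2.407]
force: [0.4, -0.1, 0.4]
grip_width: 0.0797
grip_force: 0.0
```

```bash
python3 - <<'E'
from h import *
p,d,i=grab("wrist");o=ctrl.get_obs();print(o['ee_pos'],o['eef_rot'],o['force'],o['grip_width'])
W=cloud(d,i);c0=np.array([.4222,-.3483]);C=[]
w=W.reshape(-1,3);w=w[np.hypot(*(w[:,:2]-c0).T)<.04]
for a,b in((.174,.181),(.19,.2)):
    q=w[(w[:,2]>a)&(w[:,2]<b)];(c,r)=cv2.minEnclosingCircle((q[:,:2]*1000).astype(np.float32));print(len(q),np.median(q[:,2]),c,r);C.append(np.array(c)/1000)
out=[]
for c,z in zip(C,(.178,.195)):
    h=.0225;n=400;s=2*h/n;X,Y=np.meshgrid((np.arange(n)+.5)*s-h,h-(np.arange(n)+.5)*s)
    P=np.stack([X+c[0],Y+c[1],np.full_like(X,z),np.ones_like(X)],-1)@i['world_to_cam'].T
    r=cv2.remap(p,(P[...,0]/P[...,2]*i['fx']+i['cx']).astype(np.float32),(P[...,1]/P[...,2]*i['fy']+i['cy']).astype(np.float32),cv2.INTER_CUBIC)
    out.append(cv2.convertScaleAbs(r,alpha=1.5))
    g=cv2.GaussianBlur(r,(0,0),2).max(2).astype(float);R=np.hypot(X,Y)
    if z>.19: m=(g>70)&(R<.0092)
    else: m=(g<75)&(R<.0195)&(R>.0125)
    k,l,st,ct=cv2.connectedComponentsWithStats(m.astype(np.uint8))
    for j in range(1,k):
        if st[j,4]>60:
            q=np.stack([X[l==j],Y[l==j]],1);mu=q.mean(0);e=np.linalg.eigh(np.cov((q-mu).T))[1][:,-1];e*=np.sign(e@mu)
            print(z,st[j,4],np.hypot(*mu).round(4),'ang',(np.arctan2(mu[1],mu[0])%6.283).round(3),'axis',(np.arctan2(e[1],e[0])%6.283).round(3))
cv2.imwrite("pics/r5.png",np.hstack(out))
E
```

```text
[ 0.42144737 -0.34785196  0.26661906] [-3.14155905e+00  9.46935377e-05  2.40819265e+00] [-0.19162327 -0.99678123 -0.27295804] 0.07977696906572086
1121 0.17754057076456004 (421.8722229003906, -347.5514831542969) 21.430017471313477
562 0.19446255187666597 (421.8815612792969, -347.5639343261719) 11.698813438415527
0.178 387 0.0175 ang 1.469 axis 1.977
0.178 73 0.0193 ang 1.277 axis 6.012
0.178 381 0.0158 ang 1.804 axis 1.611
0.178 208 0.019 ang 0.916 axis 2.298
0.178 696 0.0158 ang 1.078 axis 0.416
0.178 147 0.0129 ang 1.493 axis 0.195
0.178 84 0.0171 ang 0.841 axis 0.545
0.178 679 0.016 ang 2.507 axis 2.678
0.178 7409 0.0118 ang 5.461 axis 0.744
0.178 1482 0.0163 ang 3.242 axis 1.679
0.178 2663 0.0164 ang 3.891 axis 2.545
0.178 84 0.0127 ang 4.068 axis 2.511
0.195 1130 0.0053 ang 3.921 axis 3.877
```

View pics/r5.png

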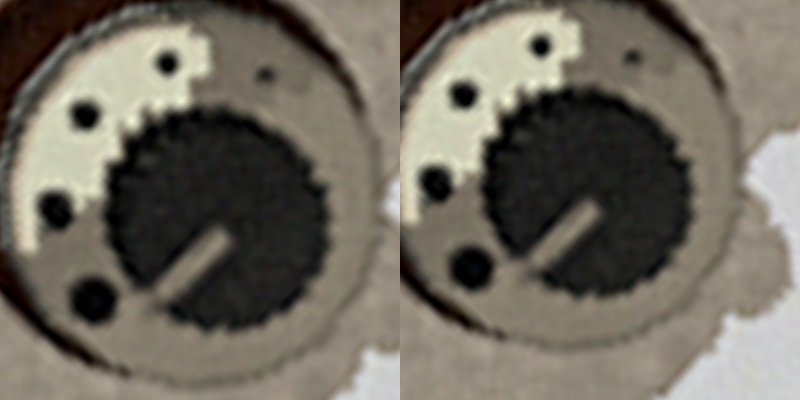

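The line's axis is at 3.88–3.92 rad and the largest dot at 3.89–3.90, so the grind is set. The first dot is still at 1.08, so the crown hasn't turned. Next is the crown grasp.

Call:
arm_command:
  plan:
    - [[0,0.5,30,0,0,0,-0.7],[0,0.5,65,0,0,0,-0.7],[0,0.5,95,0,0,0,-0.7],[0,0.5,118,0,0,0,-0.7],[0,0.5,129,0,0,0,-0.7],[0,0.5,131,0,0,0,-0.5],[0,0.5,131,0,0,0,-0.3],[0,0.5,131,0,0,0,-0.2],[0,0.5,131,0,0,0,-0.1],[0,0.5,131,0,0,0,0],[0,0.5,131,0,0,0,1],[0,0.5,131,0,0,0,1]]
  squeeze: 25

```text
time_s: 9.4
ee_pos: [0.422, -0.3478, 0.1361]
eef_rot: [-3.141, 0.001, 2.411]
force: [-0.9, 0.3, 5.6]
grip_width: 0.0479
grip_force: 25.0
```

Call:
arm_command:
  plan:
    - [[0,0,0,0,0,0,1],[0,0,0,0,0,0,1],[0,0,-2,0,0,0,1],[0,0,-5,0,0,0,1],[0,0,-10,0,0,0,1],[0,0,-18,0,0,0,1],[0,0,-30,0,0,0,1],[0,0,-45,0,0,0,1],[0,0,-60,0,0,0,1],[0,0,-70,0,0,0,1],[0,0,-75,0,0,0,1],[0,0,-75,0,0,0,1]]

```text
time_s: 10.6
ee_pos: [0.4219, -0.3476, 0.211]
eef_rot: [-3.142, 0.001, 2.411]
force: [0.1, 0.1, -4.3]
grip_width: 0.0479
grip_force: 25.0
```

Call:
arm_command:
  plan:
    - [[4,6,-5,0,0,0,1],[14,20,-12,0,0,0,1],[29,41,-18,0,0,0,1],[48,68,-20,0,0,0,1],[69,98,-20,0,0,0,1],[91,129,-20,0,0,0,1],[113,160,-20,0,0,0,1],[134,190,-20,0,0,0,1],[153,217,-20,0,0,0,1],[169,239,-20,0,0,0,1],[181,256,-20,0,0,0,1],[189,267,-20,0,0,0,1]]

```text
time_s: 11.8
ee_pos: [0.4588, -0.0203, 0.2307]
eef_rot: [3.141, -0.0, 2.412]
force: [-0.4, -0.4, -3.6]
grip_width: 0.0477
grip_force: 25.0
```

Call:
arm_command:
  plan:
    - [[4,6,0,0,0,0,1],[6,8,0,0,0,0,1],[6,8,0,0,0,0,1],[6,8,0,0,0,0,1],[6,8,0,0,0,0,1],[6,8,0,0,0,0,1]]

```text
time_s: 12.4
ee_pos: [0.4601, -0.013, 0.2304]
eef_rot: [-3.142, 0.0, 2.41]
force: [-0.2, 0.2, -4.3]
grip_width: 0.0479
grip_force: 25.0
```

```bash
cat > m.py <<'E'
from h import *
from scipy.optimize import least_squares
o=ctrl.get_obs();print(o['ee_pos'],o['eef_rot'],o['force'],o['grip_width'])
tcp=o['ee_pos']
Ps=[]
for n in("scene","side"):
    p,d,i=grab(n);W=cloud(d,i);cv2.imwrite(f"pics/{n}_m.png",p)
    w=W.reshape(-1,3);k=(np.hypot(w[:,0]-tcp[0],w[:,1]-tcp[1])<.04)&(w[:,2]>.045);w=w[k]
    # mill is dark reddish
    c=p.reshape(-1,3)[k].astype(int);w=w[(c.max(1)<120)]
    zb=tcp[2]-.136; print(n,len(w),'zmin',np.sort(w[:,2])[:6].round(4),'expected foot',zb.round(4))
    for a,b,r in((0.002,.012,.0285),(.056,.066,.020)):
        q=w[(w[:,2]>zb+a)&(w[:,2]<zb+b)]
        if len(q)>5:
            s=least_squares(lambda x:np.hypot(*(q[:,:2]-x).T)-r,q.mean(0)[:2],loss='soft_l1',f_scale=.001);print(' h',a,len(q),s.x.round(4),np.abs(s.fun).mean().round(4))
E
python3 m.py
```

```text
[ 0.46012537 -0.01298943  0.23043692] [-3.14157572e+00  1.56256609e-05  2.41004470e+00] [-0.1782137   0.17653326 -4.30856619] 0.04787981808892097
scene 1791 zmin [0.0951 0.0956 0.0962 0.0966 0.0968 0.0981] expected foot 0.0944
 h 0.002 49 [ 0.4595 -0.013 ] 0.001
 h 0.056 54 [ 0.4595 -0.0129] 0.0009
side 2257 zmin [0.0917 0.0943 0.0961 0.0969 0.0979 0.098 ] expected foot 0.0944
 h 0.002 32 [ 0.4589 -0.0109] 0.0011
 h 0.056 37 [ 0.4596 -0.0113] 0.001
```

The mill hangs upright, with its foot at z 0.094 over (0.4595,-0.012), which is within 2 mm of the pad's centre. Lowering it gently.

Call:
arm_command:
  plan:
    - [[0,0,5,0,0,0,1],[0,0,14,0,0,0,1],[0,0,24,0,0,0,1],[0,0,34,0,0,0,1],[0,0,43,0,0,0,1],[0,0,49,0,0,0,1],[0,0,53,0,0,0,1],[0,0,55,0,0,0,1],[0,0,57,0,0,0,1],[0,0,58,0,0,0,1],[0,0,58,0,0,0,1],[0,0,58,0,0,0,1]]

```text
time_s: 13.7
ee_pos: [0.4602, -0.0126, 0.1726]
eef_rot: [3.141, 0.0, 2.411]
force: [-0.2, -0.7, -4.3]
grip_width: 0.0484
grip_force: 25.0
```

Call:
arm_command:
  plan:
    - [[0,0,0.5,0,0,0,1],[0,0,1,0,0,0,1],[0,0,1.3,0,0,0,1],[0,0,1.6,0,0,0,1],[0,0,1.6,0,0,0,1],[0,0,1.6,0,0,0,1]]

```text
time_s: 14.3
ee_pos: [0.4601, -0.0126, 0.1708]
eef_rot: [-3.142, -0.0, 2.411]
force: [-0.3, 0.2, -5.2]
grip_width: 0.0479
grip_force: 25.0
```

Call:
arm_command:
  plan:
    - [[0,0,0.4,0,0,0,1],[0,0,0.8,0,0,0,1],[0,0,0.8,0,0,0,1],[0,0,0.8,0,0,0,1]]

```text
time_s: 14.7
ee_pos: [0.4602, -0.0126, 0.1702]
eef_rot: [3.141, 0.0, 2.411]
force: [-0.5, -0.2, -2.6]
grip_width: 0.048
grip_force: 25.0
```

Call:
arm_command:
  plan:
    - [[0,0,0.3,0,0,0,1],[0,0,0.5,0,0,0,1],[0,0,0.5,0,0,0,1],[0,0,0.5,0,0,0,1]]

```text
time_s: 15.1
ee_pos: [0.4604, -0.0126, 0.1701]
eef_rot: [3.141, 0.001, 2.411]
force: [-0.8, -0.5, 4.7]
grip_width: 0.0481
grip_force: 25.0
```

It's on the pad. I'll ease the grip, open slowly and evenly, then rise.

Call:
arm_command:
  plan:
    - [[0,0,0,0,0,0,1],[0,0,0,0,0,0,1],[0,0,0,0,0,0,-0.02],[0,0,0,0,0,0,-0.08],[0,0,0,0,0,0,-0.16],[0,0,0,0,0,0,-0.26],[0,0,0,0,0,0,-0.38],[0,0,0,0,0,0,-0.5],[0,0,0,0,0,0,-0.6],[0,0,0,0,0,0,-0.6]]
  squeeze: 5

```text
time_s: 16.1
ee_pos: [0.4601, -0.0126, 0.1695]
eef_rot: [-3.142, -0.0, 2.411]
force: [0.1, -0.1, -0.0]
grip_width: 0.0755
grip_force: 0.0
```

Call:
arm_command:
  plan:
    - [[0,0,-5,0,0,0,-0.6],[0,0,-18,0,0,0,-0.6],[0,0,-38,0,0,0,-0.6],[0,0,-62,0,0,0,-0.6],[0,0,-90,0,0,0,-0.6],[0,0,-120,0,0,0,-0.6],[0,0,-150,0,0,0,-0.6],[0,0,-180,0,0,0,-0.6],[0,0,-205,0,0,0,-0.6],[0,0,-215,0,0,0,-0.6],[0,0,-215,0,0,0,-0.6],[0,0,-215,0,0,0,-0.6]]

```text
time_s: 17.3
ee_pos: [0.46, -0.0125, 0.3834]
eef_rot: [-3.141, -0.001, 2.411]
force: [0.0, -0.6, -0.7]
grip_width: 0.0748
grip_force: 0.0
```

```bash
sed -i "s/^zb.*//; s/^tcp=.*/tcp=np.array([.460,-.0125,.170])/" m.py; cat >> m.py <<'E'
p,d,i=grab("wrist");W=cloud(d,i)
w=W.reshape(-1,3);w=w[np.hypot(*(w[:,:2]-tcp[:2]).T)<.04]
for a,b in((.207,.216),(.224,.234)):
    q=w[(w[:,2]>a)&(w[:,2]<b)];(c,r)=cv2.minEnclosingCircle((q[:,:2]*1000).astype(np.float32));print(len(q),np.median(q[:,2]),c,r)
c=np.array(c)/1000;out=[cv2.imread("pics/scene_m.png")[150:300,250:400]]
out=[cv2.resize(out[0],(400,400))]
h=.0235;n=400;s=2*h/n;X,Y=np.meshgrid((np.arange(n)+.5)*s-h,h-(np.arange(n)+.5)*s)
P=np.stack([X+c[0],Y+c[1],np.full_like(X,.212),np.ones_like(X)],-1)@i['world_to_cam'].T
out.append(cv2.convertScaleAbs(cv2.remap(p,(P[...,0]/P[...,2]*i['fx']+i['cx']).astype(np.float32),(P[...,1]/P[...,2]*i['fy']+i['cy']).astype(np.float32),cv2.INTER_CUBIC),alpha=1.5))
cv2.imwrite("pics/fin.png",np.hstack(out))
# susan drift: clusters of the occupants before/after
for nme in("scene","side"):
    i2=cams.camera_info(nme);a=cv2.imread(f"pics/{nme}0.png");b=cv2.imread(f"pics/{nme}_m.png")
    f=cv2.absdiff(a,b).max(2)>40
    print(nme,'changed',[(int(x),int(y),int(w_),int(h_),int(ar)) for x,y,w_,h_,ar in cv2.connectedComponentsWithStats(f.astype(np.uint8))[2][1:] if ar>60])
E
python3 m.py
```

```text
[ 0.45996713 -0.01254339  0.38336487] [-3.14071087e+00 -1.23072083e-03  2.41080333e+00] [ 0.00095844 -0.61024165 -0.7413292 ] 0.07483585515066038
scene 1923 zmin [0.045  0.0453 0.0453 0.0454 0.0461 0.0463] expected foot 0.034
 h 0.056 47 [ 0.4596 -0.0124] 0.0009
side 2000 zmin [0.0457 0.0459 0.046  0.0469 0.0475 0.0479] expected foot 0.034
 h 0.056 26 [ 0.4601 -0.0117] 0.0013
706 0.21155683465371403 (460.28692626953125, -12.253360748291016) 21.429443359375
321 0.2285119551856314 (460.2674255371094, -12.007372856140137) 11.520013809204102
scene changed [(114, 0, 236, 33, 5413), (0, 33, 153, 367, 34332), (308, 43, 40, 30, 470), (321, 80, 3, 30, 87), (318, 174, 15, 11, 74), (312, 182, 46, 68, 1561), (108, 196, 105, 113, 2658), (412, 251, 38, 84, 1911), (213, 252, 162, 105, 5262), (123, 268, 39, 30, 235), (163, 274, 22, 7, 91), (173, 373, 39, 27, 301), (189, 372, 44, 28, 455), (148, 390, 20, 10, 157)]
side changed [(314, 0, 313, 124, 12823), (317, 25, 315, 375, 30702), (627, 38, 13, 24, 135), (517, 66, 14, 9, 62), (489, 77, 151, 251, 10119), (592, 114, 15, 16, 124), (369, 121, 19, 53, 651), (554, 132, 47, 74, 1553), (397, 202, 9, 17, 72)]
```

View pics/fin.png

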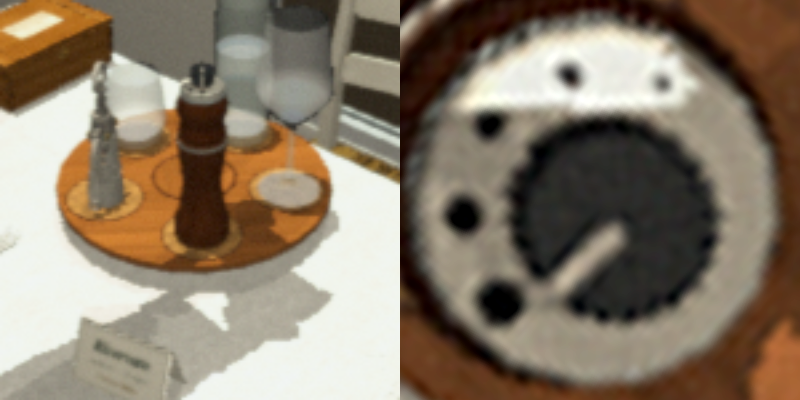

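The last picture shows the mill upright and centred on the cork pad, with the line pointing at the largest dot. The other things on the susan haven't moved.

```bash
python3 -c "
from station import ctrl
print(ctrl.hand_in())"
```

```text
the job is handed in; nothing more can be done
None
```

The pepper mill is set to its coarsest grind and stands upright on the free cork pad, within about 2 mm of its centre; the crown was not turned, the lazy susan and the other things kept their places, and the job is handed in.

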